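# Index the ring-setting stage to its next hole

## Robot

A 6-joint arm with a two-finger parallel gripper is mounted at the origin on a cart in front of the work surface, level with it; the furniture and walls round the work are solid. World frame = base frame: x ahead of the robot, y to its left, z up, the work surface at z = 0. Lengths are in m, angles in rad, forces in N, time in s.
With the tool pointing down it reaches from about 0.275 to 0.85 m from the base axis. Payload 19 kg.
Tool frame: the origin (TCP) lies midway between the tips of the shut fingers; the grasp point (between the pads) lies 19 mm behind it; z points along the fingers, y is the line along which they close (so a half turn about z gives the same grasp; the last joint's range is limited). The gripper opens to 85 mm and grips with 20 to 120 N. Pads are 22 mm wide; open, the fingers measure 114 mm over their backs; the gripper's body (76 mm by 85 mm) begins 54 mm behind the grasp point. The pads swing forward as they close: fully open they stand 13 mm farther back than shut.
Start: joints at [-1.304, 0.15, 1.437, -0, 1.554, -0.134], TCP at [0.224, -0.529, 0.231] pointing down, gripper open.
Joint ranges: [-2.8, 2.8], [-0.68, 2.1], [0.12, 2.68], [-1.39, 4.53], [0.16, 2.79], [-2.81, 2.81]. Speed limits (rad/s): [1.89, 1.89, 2.22, 3.01, 3.01, 3.01].

## Interface

Orientations are given as a unit quaternion [w, x, y, z].
In Python, from plant import get_state, vision, r gives the robot as it stands.
- The arm moves only by the shell command python3 -m creep 'ROWS'. ROWS is JSON, a list of rows, each a list of 3 entries, a list of its own where there are three numbers: the turn, a rotation vector about the tool's x, y, z scaled (see below), then the shift along the tool's x, y, z scaled (see below), then the closure, from -1 (fully open) to 1 (shut). In form: [[[ax, ay, az], [tx, ty, tz], grip], ...]. A call has 1 to 8 rows; each row shifts and turns the commanded pose from where the row before left it, along the tool's axes as they then stand; what a row does not reach is not made up. The controller multiplies each number of a shift by 0.03 m and each number of a turn by 0.12 rad. A row lasts 1/12 s, in which the tool goes at most 41.7 mm and 7.16 degrees, less where a joint would pass 70% of its speed; a pose out of reach is approached as far as the arm can. A call with a number of a shift or a turn outside -1 to 1 is refused whole. A call with a gripper value outside its range is refused whole. The fingers move at their own pace and stop on an object; the grip force is fixed at half the most. Time passes only in rows, so rows that do not move let the fingers close. It gives the time, the measured TCP pose, the force, the opening and the grip force at its end, in the units of the state.
- get_state(): the state, without advancing time (a new reading comes with each control period).
- vision.grab_frame(name): name is "scene" or "top"; returns (picture, depth): 384x512x3 uint8, blue, green, red; 384x512 float32, m along the optical axis (not along the pixel's ray), 0 where there is no reading.
- vision.calibration(name): a dict with "intrinsics" (3x3 intrinsics, pixels), "xyz" and "orientation" of the camera in the world. Camera axes: x right, y down, z forward; pixel columns grow to the right and rows downward; lengths in m; the calibration is good to about 2 mm. A picture is of the moment at which its call begins. calibration takes no time and is no camera call.
- r.job_done(): hands the job in; it is judged then, once.
The state is a dict: "clock": time; "joints": joint angles; "dq": joint speeds; "joint_torque": joint torques, N m; "position": TCP position; "eef_rot": TCP orientation; "contact_force": force on the tool from outside, world axes, zero at the start; "moment": the same for the moment, N m; "finger_gap": finger opening in m; "grip_force": force on a finger pad.
Only numpy, scipy, OpenCV 4.12 (cv2) and the standard library are available. Lean on these libraries where they do the work, as an engineer would, in place of code of your own. Each camera call takes 0.05 s, during which the arm holds its last target. There are 200 camera calls.

## Task

Index the ring-setting stage one hole: pull the spring plunger's knob up out of its hole, swing the stage anticlockwise (seen from above) by its plunger arm to the very next hole of the index track, and let the plunger drop fully home there so that the stage is locked again. Find the hole by feel and never force the pin sideways; then let go, leaving the pots and other things round the stage where they are.

Things in the scene. Friction and masses are not known exactly. Their poses are not given: they have to be found in the camera images.
- index_base: Fixed round grey-painted base plate, 236 mm across, 12 mm thick, on the table. Origin: centre of its underside, on the stage's vertical turning axis; z up. It carries a steel index track: an arc 26 mm wide, mean radius 85 mm, top 28 mm above the table, with three round 10 mm holes on its centre line. The pin starts in the clockwise-most hole, at 150 degrees from the plate's +x (anticlockwise from above).
- first_hole (a point): Centre of the mouth of the hole where the pin starts, 28 mm above the table. The next hole lies 41 to 69 degrees farther anticlockwise: it is in a hand-clamped segment whose place differs each time and is not measured. A third hole, 40 degrees beyond it, is the wrong one. Between holes the track is level and smooth: the pin rides on it and drops into a hole by itself when pushed slowly across (20 mm/s).
- stage (a joint): Turning angle of the stage, rad, 0 with the pin in the first hole, growing anticlockwise from above; limits -0.1 and 1.9. The stage is a 120 mm steel disc (top 40 mm above the table) with a brass ring blank in jaws (top 68 mm) and a bar 24 mm wide (top 41 mm) carrying the plunger. Turning takes about 1 N at the knob, 2 N more while the pin drags on the track; it stays where it is left.
- plunger (a joint): Height of the plunger above fully home, m: 0 = home in a hole, 0.010 = pin tip level with the track's top (rides on it), 0.014 = upper stop. Its spring pushes down with 7 N at home and 10.5 N at the upper stop, damped: it drops the 10 mm in about 0.1 s. It turns with the stage.
- knob_center (a point): Centre of the plunger's knob, an upright black ribbed cylinder 23 mm in diameter and 26 mm tall, 85 mm from the base's axis, on a thin stem above a 20 mm round housing (top 54 mm above the table). With the plunger home the knob reaches from 64 to 90 mm above the table. Free all round for fingers from above; it may be gripped, or pushed sideways by a finger.
- index_pin: Steel lock pin on the knob's vertical line, 8 mm in diameter with a flat end, 10 mm deep in the hole when home. Origin: on that line, at table height when the plunger is home. It must not be pressed against the track with more than 25 N.
- borax_pot: Bystander: small white screw pot, 39 mm in diameter, 46 mm tall, origin at the centre of its underside.
- flux_pot: Bystander: smaller white screw pot, 34 mm in diameter, 38 mm tall, origin at the centre of its underside.
- tin_dish: Bystander: shallow grey tin dish, 50 mm across, 14 mm tall, origin at the centre of its underside.

How it is judged:
On the way, in this order (a step that is already met when the one before it is completed fails the run):
1. the plunger is pulled up clear of the first hole (value of joint plunger above 0.0095 m and value of joint stage below 0.2 rad), for 0.1 s.
2. the stage is swung anticlockwise with the pin out of the holes (value of joint plunger above 0.007 m and value of joint stage above 0.4 rad), for 0.1 s.
At the end, for the whole second after the job is handed in: The plunger is home in the next hole (less than 1.5 mm above fully home, with the stage turned between 0.69 and 1.24 rad, where only that hole can be), the stage is at rest and nothing touches it (value of joint plunger below 0.0015 m and value of joint stage between 0.69 and 1.24 rad and velocity of joint stage between -0.02 and 0.02 rad/s).
It fails at once if the lock pin is forced against the index track with more than 25 N (contact force between index_pin and index_base above 25 N).
It fails at once if a pot or the dish beside the stage is disturbed (distance of any of borax_pot, flux_pot, tin_dish from where it was at the start of the episode above 0.02 m).
It also fails if it takes over 40 s, if anything falls off the work surface, if the arm or the gripper's body presses on something with over 40 N, if the wrist force passes 120 N, or if a joint passes its speed limit or range.

## Working session

There is one attempt and no reset: what is moved stays moved. The work goes in short steps, Python scripts to look and compute and a shell command to move; the robot and the scene stay as the last step left them, time stands still between calls to the robot, and variables do not carry over. Pictures are saved under pics/ and viewed, at most 10 in all, crops included, and the job is handed in when it is done.

```bash
ls; mkdir -p pics; python3 - <<'E'
from plant import get_state, vision, r
import cv2,numpy as np
s=get_state();print(s)
for n in("scene","top"):
    p,d=vision.grab_frame(n);cv2.imwrite(f"pics/{n}0.png",p);np.save(f"pics/{n}0.npy",d);print(n,vision.calibration(n))
E
```

```text
pics
{'clock': 0.0, 'joints': array([-1.30400046e+00,  1.50977234e-01,  1.43803373e+00,  1.42078316e-05,
        1.55381173e+00, -1.33995965e-01]), 'dq': array([-0.00074693,  0.00095909, -0.00021921, -0.00099302, -0.00068846,
       -0.00031494]), 'joint_torque': array([ 2.76198181e-03, -7.13060045e+01, -5.70850110e+01,  1.03795546e-04,
        9.12541640e-03, -7.72501585e-05]), 'position': array([ 0.22425574, -0.52919154,  0.23067912]), 'eef_rot': array([-6.14136409e-04,  9.79987684e-01,  1.99057179e-01, -3.37201610e-05]), 'contact_force': array([-0.79177059, -0.21049777,  0.81102254]), 'moment': array([-0.02824699, -0.00509153,  0.03288686]), 'grip_force': 0.0, 'finger_gap': 0.08523842835339819}
scene {'intrinsics': array([[413.68781688,   0.        , 254.60173206],
       [  0.        , 413.68781688, 189.83241565],
       [  0.        ,   0.        ,   1.        ]]), 'xyz': array([ 0.27823703, -0.84471911,  0.66635331]), 'orientation': array([-0.39228198,  0.88478208, -0.22893827,  0.10422465])}
top {'intrinsics': array([[499.60058257,   0.        , 250.87615946],
       [  0.        , 499.60058257, 189.26322925],
       [  0.        ,   0.        ,   1.        ]]), 'xyz': array([ 0.49125932, -0.26723182,  1.12847301]), 'orientation': array([-0.01830879,  0.7154704 , -0.69719976,  0.04098044])}
```

View pics/top0.png

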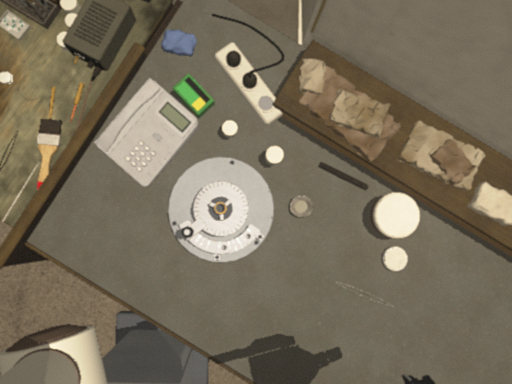

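View pics/scene0.png

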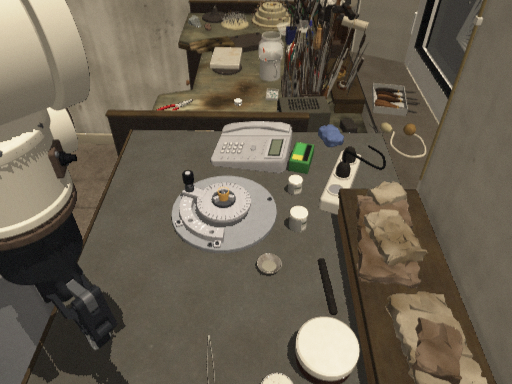

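The top view shows the base plate centred near (220,209), the black knob near (187,232), and the track running along the lower edge to about (262,235). The pots are at (230,128) and (274,155), and the dish is at (301,206). The scene view shows the knob upright at (188,180).

```bash
cat >h.py <<'E'
import numpy as np,cv2
from scipy.spatial.transform import Rotation as R
from plant import get_state,vision
def ray(n,u,v):
    c=vision.calibration(n);q=c["orientation"];M=R.from_quat(np.roll(q,-1))
    K=c["intrinsics"];d=M.apply([(u-K[0,2])/K[0,0],(v-K[1,2])/K[1,1],1]);return np.array(c["xyz"]),d
def onz(n,u,v,z):
    o,d=ray(n,u,v);return o+d*(z-o[2])/d[2]
def cloud(n,D):
    c=vision.calibration(n);K=c["intrinsics"];v,u=np.indices(D.shape)
    P=np.stack([(u-K[0,2])/K[0,0]*D,(v-K[1,2])/K[1,1]*D,D],-1)
    return R.from_quat(np.roll(c["orientation"],-1)).apply(P.reshape(-1,3)).reshape(P.shape)+c["xyz"]
E
python3 - <<'E'
from h import *
p=cv2.imread("pics/top0.png");P=cloud("top",np.load("pics/top0.npy"))
z=P[...,2]
m=((z>.006)&(z<.1)).astype(np.uint8)
n,l,st,c=cv2.connectedComponentsWithStats(m)
i=l[195,190];print(st[i])
k=np.max([l[209,180]]);
mm=(l==k).astype(np.uint8);cs,_=cv2.findContours(mm,0,1);b=max(cs,key=cv2.contourArea);e=cv2.fitEllipse(b);print(e)
C=onz("top",*e[0],.012);print("base",C, "dia px",e[1])
s=(slice(215,248),slice(170,205));kn=(z[s]>.075);q=P[s][kn];print("knob",len(q),q.mean(0),q.max(0),q.min(0))
S=cloud("scene",np.load("pics/scene0.npy"));s=(slice(160,200),slice(170,205));q=S[s];g=cv2.imread("pics/scene0.png")[s].max(-1)
q2=q[(q[...,2]>.066)&(g<70)];print("knob scene",len(q2),q2.mean(0),q2.max(0),q2.min(0))
w=R.from_quat(np.roll(get_state()["eef_rot"],-1)).as_matrix();print(w)
g=p[150:270,160:280];cv2.imwrite("pics/c.png",cv2.resize(g,(600,600),interpolation=2))
s=cv2.imread("pics/scene0.png")[160:260,160:290];cv2.imwrite("pics/d.png",cv2.resize(s,(780,600),interpolation=2))
for a,b_ in((230,128),(274,155),(301,206)):print(P[b_,a])
E
```

```text
[ 168  157  105  106 8602]
((220.18980407714844, 209.4124298095703), (104.0013656616211, 104.3726806640625), 61.169273376464844)
base [ 0.53863602 -0.23453007  0.012     ] dia px (104.0013656616211, 104.3726806640625)
knob 111 [ 0.48704427 -0.17443136  0.14485286] [ 0.49736902 -0.15697923  1.12847301] [ 0.47646547 -0.26723182  0.07625511]
knob scene 119 [ 0.48426167 -0.18648902  0.09128485] [ 0.50143371 -0.1586335   0.66635331] [ 0.27823703 -0.84471911  0.06647493]
[[ 9.20759012e-01  3.90131712e-01 -2.98057251e-04]
 [ 3.90131798e-01 -9.20758388e-01  1.08196383e-03]
 [ 1.47669688e-04 -1.11250956e-03 -9.99999370e-01]]
[ 0.71829428 -0.25159953  0.03683353]
[ 0.65968116 -0.34981731  0.04448365]
[ 0.55152515 -0.41672249  0.00195703]
```

View pics/c.png

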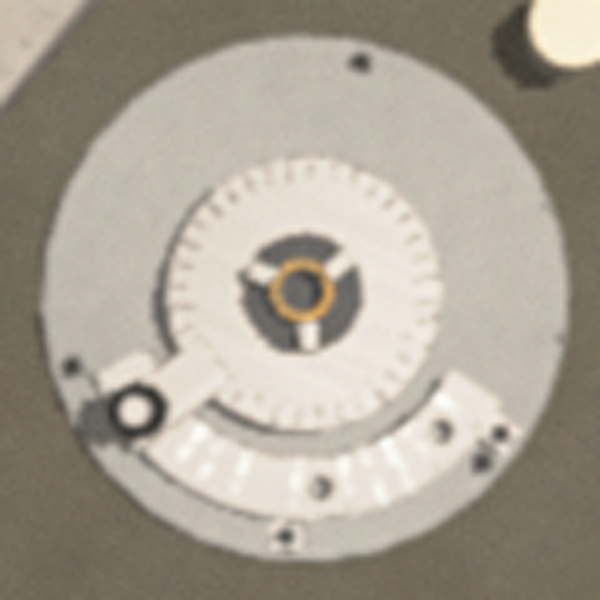

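The crop shows the knob at (138,410), with the track holes at (322,486) for the next one and (443,431) for the third. Full-frame, those holes are about (224.4,247.2) and (248.6,236.2).

```bash
python3 - <<'E'
from h import *
C=onz("top",220.19,209.41,.012);ang=lambda p:np.degrees(np.arctan2(*(p-C)[[1,0]]))
P=cloud("top",np.load("pics/top0.npy"));S=cloud("scene",np.load("pics/scene0.npy"))
for A,s in((P,(slice(215,248),slice(170,205))),(S,(slice(160,200),slice(170,205)))):
    q=A[s].reshape(-1,3);q=q[(q[:,2]>.078)&(q[:,2]<.2)];print(len(q),np.median(q,0),(q.max(0)+q.min(0))/2,np.ptp(q,0))
K=onz("top",160+138/5,150+410/5,.09);print("knob ray",K,np.linalg.norm((K-C)[:2]),ang(K))
for u,v in((224.3,247.1),(248.5,236.1)):
    h=onz("top",u,v,.028);print(h,np.linalg.norm((h-C)[:2]),ang(h),ang(h)-ang(K))
E
```

```text
104 [ 0.48688356 -0.16961749  0.08922696] [ 0.48691724 -0.16848019  0.08650578] [0.02090355 0.02300193 0.01691352]
101 [ 0.48830188 -0.1744893   0.08891147] [ 0.48956118 -0.17085475  0.08566461] [0.02374504 0.0244425  0.01498511]
knob ray [ 0.48699014 -0.17106555  0.09      ] 0.08182688467019927 129.14068264156697
[ 0.45580889 -0.24640848  0.028     ] 0.08367988445322269 -171.8394585123606 -300.98014115392755
[ 0.48102826 -0.29873297  0.028     ] 0.08626271422798974 -131.90369155185476 -261.04437419342173
```

```bash
python3 -m creep '[[[0,0,0],[0.98,-0.585,0],-1],[[0,0,0],[0.98,-0.585,0],-1],[[0,0,0],[0.98,-0.585,0],-1],[[0,0,0],[0.98,-0.585,0],-1],[[0,0,0],[0.98,-0.585,0],-1],[[0,0,0],[0.98,-0.585,0],-1],[[0,0,0],[0.98,-0.585,0],-1],[[0,0,0],[0.98,-0.585,0],-1]]'
python3 -m creep '[[[0,0,0],[0.98,-0.585,0],-1],[[0,0,0],[0.98,-0.585,0],-1],[[0,0,0],[0.98,-0.585,0],-1],[[0,0,0],[0.98,-0.585,0],-1],[[0,0,0],[0.98,-0.585,0],-1],[[0,0,0.98],[0,0,0],-1],[[0,0,0.98],[0,0,0],-1],[[0,0,0.98],[0,0,0],-1]]'
python3 -m creep '[[[0,0,0.98],[0,0,0],-1],[[0,0,0.98],[0,0,0],-1],[[0,0,0.98],[0,0,0],-1],[[0,0,0.98],[0,0,0],-1],[[0,0,0.98],[0,0,0],-1],[[0,0,0.98],[0,0,0],-1],[[0,0,0.98],[0,0,0],-1],[[0,0,0.98],[0,0,0],-1]]'
cat >t.py <<'E'
from h import *
import sys
def tell(tx,ty,tz,yaw):
    s=get_state();M=R.from_quat(np.roll(s["eef_rot"],-1)).as_matrix()
    print("t",s["clock"],"pos",s["position"].round(4),"F",s["contact_force"].round(1),"gap",round(s["finger_gap"],4),"yaw y",np.degrees(np.arctan2(M[1,1],M[0,1])).round(1),"tilt",M[:2,2].round(4))
    print("units",(M.T@(np.array([tx,ty,tz])-s["position"])/.03).round(2),"j",s["joints"].round(2))
    y=np.radians(yaw);c,n=np.cos(y),np.sin(y)
    G=np.array([[-n*-1*-1*-1,c,0],[c,n,0],[0,0,-1]]);G=np.stack([[-n,c,0],[c,n,0],[0,0,-1]],1)
    print("turn",(R.from_matrix(M.T@G).as_rotvec()/.12).round(2))
if __name__=="__main__":tell(*map(float,sys.argv[1:]))
E
python3 t.py 0.487 -0.1705 0.15 -141
```

```text
clock: 0.77
position: [0.3867, -0.3068, 0.2312]
eef_rot: [-0.0, 0.98, 0.199, -0.0]
contact_force: [0.6, -0.8, 0.0]
finger_gap: 0.0852
grip_force: 0.0
clock: 1.43
position: [0.4874, -0.1694, 0.2309]
eef_rot: [-0.0, 1.0, 0.022, -0.0]
contact_force: [0.2, -0.2, 0.2]
finger_gap: 0.0852
grip_force: 0.0
clock: 2.1
position: [0.4871, -0.1702, 0.231]
eef_rot: [-0.0, 0.901, -0.434, -0.0]
contact_force: [0.2, -0.2, -0.3]
finger_gap: 0.0856
grip_force: 0.0
t 2.1 pos [ 0.4871 -0.1702  0.231 ] F [ 0.2 -0.2 -0.3] gap 0.0856 yaw y -141.5 tilt [-0.0006  0.0004]
units [0.01 0.01 2.7 ] j [-0.49  0.03  1.57  0.    1.54  1.98]
turn [ 0.    0.01 -0.07]
```

```bash
python3 -m creep '[[[0,0,0],[0,0,0.95],-1],[[0,0,0],[0,0,0.95],-1],[[0,0,0],[0,0,0.95],-1],[[0,0,0],[0,0,0.95],-1],[[0,0,0],[0,0,0.95],-1],[[0,0,0],[0,0,0.95],-1],[[0,0,0],[0,0,0],-1]]'
python3 t.py 0.487 -0.1705 0.06 -141
python3 - <<'E'
from h import *
p,d=vision.grab_frame("scene");s=p[110:260,110:310];cv2.imwrite("pics/e.png",cv2.resize(s,(800,600),interpolation=2))
E
```

```text
clock: 2.68
position: [0.4846, -0.1689, 0.0553]
eef_rot: [-0.0, 0.902, -0.432, -0.004]
contact_force: [-1.0, 0.5, -1.5]
finger_gap: 0.0855
grip_force: 0.0
t 2.6833 pos [ 0.4846 -0.1689  0.0553] F [-1.   0.5 -1.5] gap 0.0855 yaw y -141.2 tilt [-0.0069  0.0037]
units [ 0.09 -0.03 -0.16] j [-0.49  0.16  1.8   0.    1.19  1.98]
turn [ 0.03  0.06 -0.02]
```

View pics/e.png

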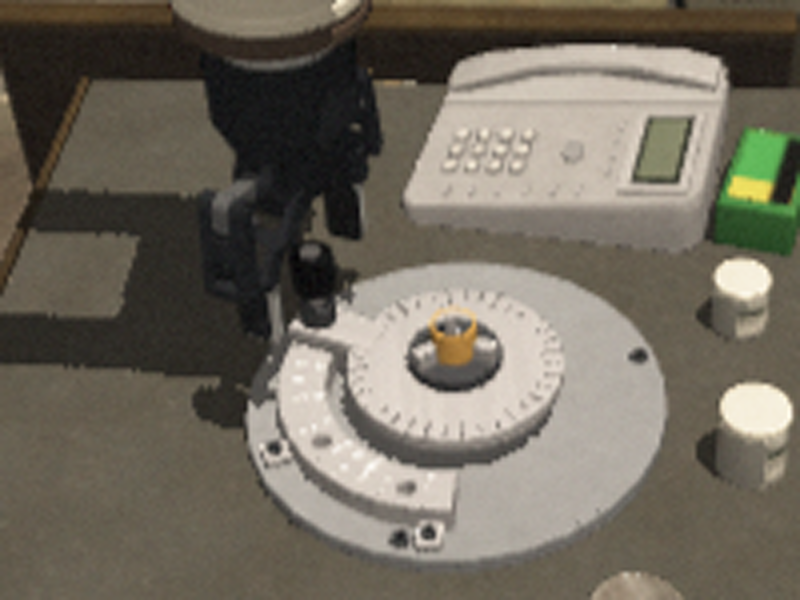

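The knob at crop (315,270) stands between the two open fingers, at about (260,320) and (345,230). I'll close in stages and watch the force, so the grip doesn't push the pin sideways.

```bash
python3 -m creep '[[[0,0,0],[0,0,0],0.2],[[0,0,0],[0,0,0],0.2],[[0,0,0],[0,0,0],0.2],[[0,0,0],[0,0,0],0.2],[[0,0,0],[0,0,0],0.2],[[0,0,0],[0,0,0],0.2],[[0,0,0],[0,0,0],0.2]]'
python3 t.py 0.487 -0.1705 0.06 -141
python3 -m creep '[[[0,0,0],[0,0,0],0.33],[[0,0,0],[0,0,0],0.33],[[0,0,0],[0,0,0],0.33]]'
python3 t.py 0.487 -0.1705 0.06 -141
python3 - <<'E'
from h import *
p,d=vision.grab_frame("scene");s=p[140:215,150:250];cv2.imwrite("pics/f.png",cv2.resize(s,(800,600),interpolation=2))
E
```

```text
clock: 3.32
position: [0.4873, -0.1703, 0.0606]
eef_rot: [-0.0, 0.902, -0.432, 0.0]
contact_force: [0.4, -0.8, 0.5]
finger_gap: 0.0339
grip_force: 0.0
t 3.3167 pos [ 0.4873 -0.1703  0.0606] F [ 0.4 -0.8  0.5] gap 0.0339 yaw y -141.2 tilt [ 0.0003 -0.0001]
units [0.   0.01 0.02] j [-0.49  0.15  1.8   0.    1.19  1.98]
turn [-0.   -0.   -0.02]
clock: 3.57
position: [0.4872, -0.1702, 0.0603]
eef_rot: [-0.0, 0.902, -0.432, -0.0]
contact_force: [-0.3, 1.1, -0.7]
finger_gap: 0.0289
grip_force: 0.0
t 3.5667 pos [ 0.4872 -0.1702  0.0603] F [-0.3  1.1 -0.7] gap 0.0289 yaw y -141.2 tilt [-0.0001  0.0001]
units [0.   0.01 0.01] j [-0.49  0.15  1.8   0.    1.19  1.98]
turn [-0.    0.   -0.02]
```

View pics/f.png

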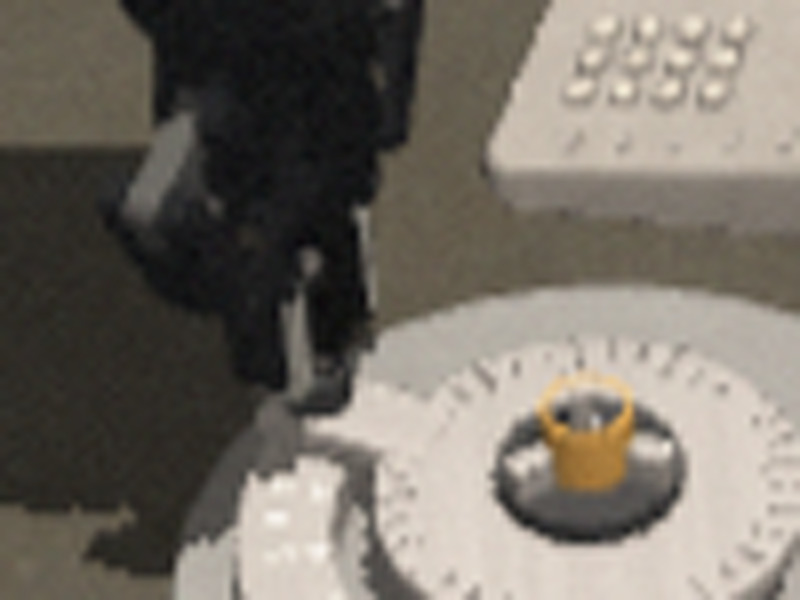

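The knob is now between the pads at about (330,330), with no contact at a 29 mm gap, so it is centred within 3 mm.

```bash
python3 -m creep '[[[0,0,0],[0,0,0],0.4],[[0,0,0],[0,0,0],0.4],[[0,0,0],[0,0,0],0.4]]'; python3 -m creep '[[[0,0,0],[0,0,0],0.43],[[0,0,0],[0,0,0],0.43],[[0,0,0],[0,0,0],0.43]]'
```

```text
clock: 3.87
position: [0.4872, -0.1701, 0.0603]
eef_rot: [-0.0, 0.902, -0.432, -0.0]
contact_force: [0.2, 0.3, 0.5]
finger_gap: 0.0252
grip_force: 0.4
clock: 4.12
position: [0.4872, -0.1702, 0.0603]
eef_rot: [-0.0, 0.902, -0.432, -0.0]
contact_force: [0.9, 0.7, 0.6]
finger_gap: 0.0247
grip_force: 0.5
```

```bash
python3 -m creep '[[[0,0,0],[0,-0.02,0],0.46],[[0,0,0],[0,0,0],0.46],[[0,0,0],[0,0,0],0.48],[[0,0,0],[0,0,0],0.48]]'; python3 -m creep '[[[0,0,0],[0,0,0],0.6],[[0,0,0],[0,0,0],0.6],[[0,0,0],[0,0,0],0.8],[[0,0,0],[0,0,0],1]]'
```

```text
clock: 4.45
position: [0.4877, -0.1699, 0.0603]
eef_rot: [0.0, 0.902, -0.432, -0.0]
contact_force: [-0.7, 0.0, 1.3]
finger_gap: 0.0226
grip_force: 13.7
clock: 4.78
position: [0.4877, -0.1699, 0.0605]
eef_rot: [-0.0, 0.902, -0.432, 0.0]
contact_force: [-1.5, 1.0, 5.2]
finger_gap: 0.0215
grip_force: 58.5
```

```bash
python3 -m creep '[[[0,0,0],[0,0,-0.1],1],[[0,0,0],[0,0,-0.15],1],[[0,0,0],[0,0,-0.15],1],[[0,0,0],[0,0,0],1],[[0,0,0],[0,0,0],1],[[0,0,0],[0,0,0],1]]'
python3 - <<'E'
from h import *
P=cloud("scene",vision.grab_frame("scene")[1])
E
python3 t.py 0.487 -0.1705 0.072 -141
```

```text
clock: 5.28
position: [0.4875, -0.1698, 0.0721]
eef_rot: [-0.0, 0.902, -0.432, -0.0]
contact_force: [2.0, -2.1, -10.8]
finger_gap: 0.0214
grip_force: 59.1
t 5.3333 pos [ 0.4875 -0.1698  0.0721] F [  2.   -2.4 -11.5] gap 0.0214 yaw y -141.2 tilt [-0.0004  0.0002]
units [0.01 0.03 0.  ] j [-0.48  0.14  1.78 -0.    1.22  1.98]
turn [ 0.    0.   -0.02]
```

The wrist reads 11 N downward, which matches the spring at 12 mm of lift, so the plunger is up. Now I swing the stage.

```bash
python3 -m creep '[[[0,0,-0.436],[0.002,0.149,0],1],[[0,0,-0.436],[0.002,0.149,0],1],[[0,0,-0.436],[0.002,0.149,0],1],[[0,0,-0.436],[0.002,0.149,0],1]]'; python3 t.py 0.487 -0.1705 0.072 -141
```

```text
clock: 5.67
position: [0.4749, -0.1824, 0.0722]
eef_rot: [-0.0, 0.943, -0.334, 0.0]
contact_force: [3.9, -1.4, -10.2]
finger_gap: 0.0216
grip_force: 59.1
t 5.6667 pos [ 0.4749 -0.1824  0.0722] F [  3.9  -1.4 -10.2] gap 0.0216 yaw y -129.0 tilt [0.0003 0.0001]
units [ 0.07 -0.56  0.01] j [-0.52  0.12  1.8   0.    1.22  1.73]
turn [-0.   -0.    1.74]
```

```bash
python3 -m creep '[[[0,0,-0.436],[0.002,0.149,0],1],[[0,0,-0.436],[0.002,0.149,0],1],[[0,0,-0.436],[0.002,0.149,0],1],[[0,0,-0.436],[0.002,0.149,0],1],[[0,0,-0.436],[0.002,0.149,0],1],[[0,0,-0.436],[0.002,0.149,0],1],[[0,0,-0.436],[0.002,0.149,0],1],[[0,0,-0.436],[0.002,0.149,0],1]]'; python3 t.py 0.487 -0.1705 0.072 -141
```

```text
clock: 6.33
position: [0.4587, -0.2139, 0.0724]
eef_rot: [-0.0, 0.991, -0.131, 0.001]
contact_force: [7.7, -2.2, -10.8]
finger_gap: 0.0216
grip_force: 59.1
t 6.3333 pos [ 0.4587 -0.2139  0.0724] F [  7.7  -2.2 -10.8] gap 0.0216 yaw y -105.0 tilt [ 0.0014 -0.0001]
units [ 0.54 -1.64  0.01] j [-0.59  0.12  1.81  0.    1.21  1.24]
turn [-0.01 -0.01  5.23]
```

```bash
python3 -m creep '[[[0,0,-0.436],[0.02,0.149,0],1],[[0,0,-0.436],[0.02,0.149,0],1],[[0,0,-0.436],[0.015,0.149,0],1],[[0,0,0],[0,0,0],1],[[0,0,0],[0,0,0],1]]'; python3 t.py 0.487 -0.1705 0.072 -141;  python3 -m creep '[[[0,0,0],[0,0,0],0.35],[[0,0,0],[0,0,0],0.33],[[0,0,0],[0,0,0],0.33],[[0,0,0],[0,0,0],0.33]]'; python3 t.py 0.487 -0.1705 0.072 -141
```

```text
clock: 6.75
position: [0.4566, -0.2268, 0.0719]
eef_rot: [-0.0, 0.998, -0.055, -0.001]
contact_force: [-2.1, -0.6, -10.2]
finger_gap: 0.021
grip_force: 59.2
t 6.75 pos [ 0.4566 -0.2268  0.0719] F [ -2.1  -0.6 -10.2] gap 0.021 yaw y -96.3 tilt [-0.001   0.0008]
units [ 0.8  -1.98 -0.  ] j [-0.61  0.13  1.8   0.    1.22  1.07]
turn [-0.    0.01  6.5 ]
clock: 7.08
position: [0.4574, -0.2271, 0.0728]
eef_rot: [0.0, 0.999, -0.054, 0.0]
contact_force: [-0.3, -0.1, 0.0]
finger_gap: 0.0285
grip_force: 0.0
t 7.0833 pos [ 0.4574 -0.2271  0.0728] F [-0.3 -0.1  0. ] gap 0.0285 yaw y -96.2 tilt [ 0.0009 -0.0005]
units [ 0.78 -1.98  0.03] j [-0.61  0.13  1.8   0.    1.22  1.07]
turn [-0.   -0.01  6.52]
```

```bash
python3 -m creep '[[[0,0,-0.163],[0.003,0.056,0],0.33],[[0,0,-0.163],[0.003,0.056,0],0.33],[[0,0,-0.163],[0.003,0.056,0],0.33],[[0,0,-0.163],[0.003,0.056,0],0.33]]';python3 -m creep '[[[0,0,-0.163],[0.003,0.056,0],0.33],[[0,0,-0.163],[0.003,0.056,0],0.33],[[0,0,-0.163],[0.003,0.056,0],0.33]]'; python3 t.py 0.487 -0.1705 0.072 -141
```

```text
clock: 7.42
position: [0.457, -0.2333, 0.0725]
eef_rot: [-0.001, 1.0, -0.014, 0.0]
contact_force: [0.9, 7.9, 4.6]
finger_gap: 0.0285
grip_force: 4.1
clock: 7.67
position: [0.4571, -0.2382, 0.0724]
eef_rot: [-0.001, 1.0, 0.016, -0.0]
contact_force: [-0.3, 9.7, 5.7]
finger_gap: 0.0287
grip_force: 4.8
t 7.6667 pos [ 0.4571 -0.2382  0.0724] F [-0.3  9.7  5.7] gap 0.0287 yaw y -88.2 tilt [-0.0001  0.0016]
units [ 1.07 -2.23  0.02] j [-0.63  0.14  1.79  0.    1.22  0.91]
turn [-0.01  0.01  7.68]
```

```bash
python3 -m creep '[[[0,0,-0.163],[0.003,0.056,-0.01],0.33],[[0,0,-0.163],[0.003,0.056,0],0.33]]';python3 -m creep '[[[0,0,-0.163],[0.003,0.056,0],0.33]]'; python3 t.py 0.487 -0.1705 0.072 -141
```

```text
clock: 7.83
position: [0.4572, -0.2417, 0.0725]
eef_rot: [-0.001, 0.999, 0.035, -0.0]
contact_force: [-1.8, 7.7, 1.8]
finger_gap: 0.0287
grip_force: 3.7
clock: 7.92
position: [0.4573, -0.2433, 0.0724]
eef_rot: [-0.001, 0.999, 0.045, -0.0]
contact_force: [-0.8, 8.0, 1.3]
finger_gap: 0.0285
grip_force: 3.8
t 7.9167 pos [ 0.4573 -0.2433  0.0724] F [-0.8  8.   1.3] gap 0.0285 yaw y -84.8 tilt [-0.0007  0.0017]
units [ 1.2  -2.33  0.02] j [-0.64  0.14  1.78  0.    1.22  0.84]
turn [-0.01  0.01  8.17]
```

```bash
python3 -m creep '[[[0,0,-0.117],[0.002,0.04,0],0.33]]';python3 -m creep '[[[0,0,-0.117],[0.002,0.04,0],0.33]]'
```

```text
clock: 8.0
position: [0.4575, -0.2446, 0.0724]
eef_rot: [-0.001, 0.999, 0.052, -0.0]
contact_force: [-2.0, 7.3, 0.6]
finger_gap: 0.0287
grip_force: 3.6
clock: 8.08
position: [0.4576, -0.2457, 0.0723]
eef_rot: [-0.001, 0.998, 0.059, -0.0]
contact_force: [-1.5, 6.9, -1.6]
finger_gap: 0.0284
grip_force: 2.9
```

```bash
python3 -m creep '[[[0,0,-0.117],[0.002,0.04,0],0.33]]'
```

```text
clock: 8.17
position: [0.4578, -0.247, 0.0722]
eef_rot: [-0.001, 0.998, 0.066, -0.0]
contact_force: [-0.0, 2.0, -1.0]
finger_gap: 0.0286
grip_force: 0.7
```

The push force fell from 7 N to 2 N, which suggests the pin is dropping. I'll hold still and check the knob's height.

```bash
python3 -m creep '[[[0,0,0],[0,0,0],0.33],[[0,0,0],[0,0,0],0.33]]'; python3 - <<'E'
from h import *
p,d=vision.grab_frame("scene");s=p[150:225,150:250];cv2.imwrite("pics/g.png",cv2.resize(s,(800,600),interpolation=2))
E
```

```text
clock: 8.33
position: [0.4581, -0.2476, 0.0726]
eef_rot: [-0.0, 0.998, 0.065, -0.0]
contact_force: [-0.8, 1.1, -0.5]
finger_gap: 0.0283
grip_force: 0.4
```

View pics/g.png

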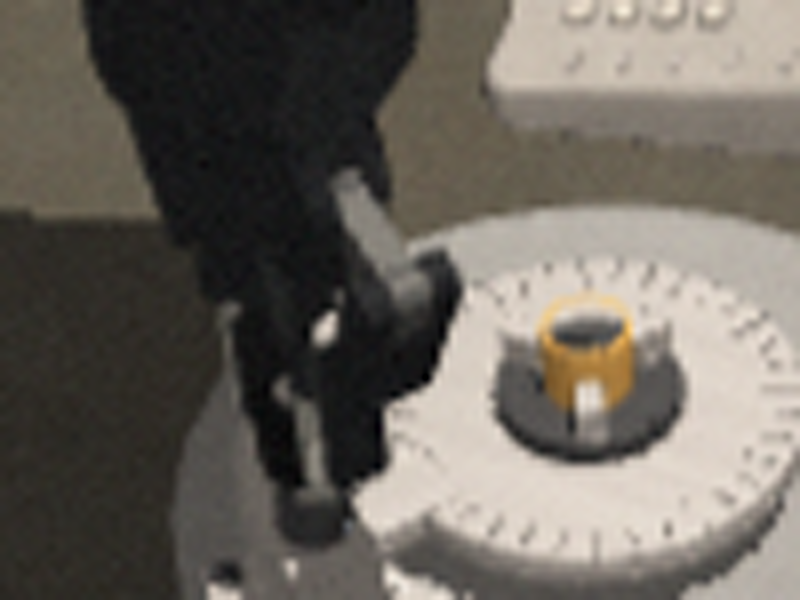

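The knob's lower end or housing shows below the fingertip at (315,515). I'll open, rise clear, and measure the knob's height from above.

```bash
python3 -m creep '[[[0,0,0],[0,-0.03,0],0],[[0,0,0],[0,0,0],-0.5],[[0,0,0],[0,0,0],-1],[[0,0,0],[0,0,0],-1],[[0,0,0],[0,0,-0.9],-1],[[0,0,0],[0,0,-0.95],-1],[[0,0,0],[0,0,-0.95],-1],[[0,0,0],[0,0,-0.95],-1]]'; python3 -m creep '[[[0,0,0],[0,0,-0.9],-1],[[0,0,0],[-0.9,0,-0.3],-1],[[0,0,0],[-0.9,0,0],-1],[[0,0,0],[-0.9,0,0],-1],[[0,0,0],[-0.9,0,0],-1],[[0,0,0],[-0.9,0,0],-1],[[0,0,0],[0,0,0],-1]]'
python3 - <<'E'
from h import *
for n in("scene","top"):
    p,d=vision.grab_frame(n);P=cloud(n,d);D=np.linalg.norm(P[...,:2]-[.455,-.246],axis=-1)
    m=(D<.018)&(P[...,2]<.13)&(P[...,2]>.06);q=P[m];print(n,len(q),np.percentile(q[:,2],[5,50,90,97]) if len(q) else 0,np.median(q,0) if len(q) else 0)
    q=q[q[:,2]>.08];k=q.mean(0) if len(q) else 0;print(k, (np.degrees(np.arctan2(k[1]+.2372,k[0]-.54))%360-128.2) if len(q) else 0)
    cv2.imwrite(f"pics/{n}9.png",p)
E
```

```text
clock: 9.05
position: [0.4578, -0.2464, 0.1865]
eef_rot: [-0.0, 0.998, 0.065, -0.0]
contact_force: [1.3, -0.2, -0.4]
finger_gap: 0.0855
grip_force: 0.0
clock: 9.63
position: [0.3212, -0.2643, 0.2214]
eef_rot: [0.0, 0.998, 0.064, -0.0]
contact_force: [-0.2, 0.7, 0.5]
finger_gap: 0.0853
grip_force: 0.0
scene 167 [0.06743292 0.08581709 0.091154   0.09197536] [ 0.45592323 -0.25128079  0.08581709]
[ 0.45652471 -0.24795145  0.08845425] 59.13917459027442
top 100 [0.08364027 0.08888378 0.0911641  0.09230139] [ 0.45585057 -0.24465608  0.08888378]
[ 0.45552268 -0.24394005  0.08864429] 56.361699473417985
```

View pics/scene9.png

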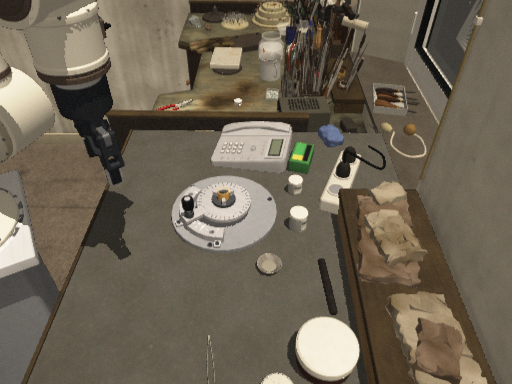

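The knob at (187,204) is now in the middle of the track. Its top reads 88.9 mm, against 89.2 mm when home at the start, so the pin is fully down. The stage has turned about 57°, and the pots and dish look undisturbed.

```bash
python3 -c "
from plant import r;print(r.job_done())"
```

```text
the job is handed in; nothing more can be done
None
```

The job is handed in: the stage is indexed about 57° anticlockwise to the next hole, the plunger reads home there, the gripper is clear, and the pots and dish look undisturbed; no verdict came back.

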